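Seat a vial stopper with the bench lever press

ROBOT

A 6-joint arm with a two-finger parallel gripper is mounted at the origin on a cart in front of the work surface, level with it; the furniture and walls round the work are solid. World frame = base frame: x ahead of the robot, y to its left, z up, the work surface at z = 0. Lengths are in m, angles in degrees, forces in N, time in s.
With the tool pointing down it reaches from about 0.4 to 0.825 m from the base axis. Payload 7 kg.
Tool frame: the origin (TCP) lies at the centre of the arm's flange, where the gripper is bolted on; the fingertips stand 178 mm ahead of it and the grasp point (between the pads) lies 159 mm ahead of it (ctrl.hold_point_z is the distance from the TCP to the grasp point, in m); z points along the fingers, y is the line along which they close (so a half turn about z gives the same grasp; the last joint's range is limited). The gripper opens to 88 mm and grips with 3 to 60 N. Pads are 19 mm wide; open, the fingers measure 130 mm over their backs; the gripper's body (78 mm by 193 mm) begins 47 mm behind the grasp point.
Start: joints at [-54.597, 20.546, 0.682, 0, -70.136, -16.507], TCP at [0.219, -0.639, 0.405] pointing down, gripper open.
Joint ranges: [-176.03, 176.03], [-82.01, 121.73], [-58.28, 71.71], [-173.87, 95.51], [-174.79, -0.11], [-173.66, 173.66]. Speed limits (degrees/s): [136.94, 136.94, 172.46, 180, 180, 180].

INTERFACE

Orientations are given as [roll, pitch, yaw] about the fixed x, y, z axes, in that order (R = Rz(yaw) Ry(pitch) Rx(roll)).
In Python, from plant import ctrl gives the robot as it stands.
- The arm moves only by the shell command python3 -m inch 'ROWS'. ROWS is JSON, one flat list of numbers, 7 for each row, row after row: the closure, from 0 (fully open) to 1 (shut), then the shift along the tool's x, y, z in mm, then the turn, a rotation vector about the tool's x, y, z in degrees. In form: [hand, x, y, z, wx, wy, wz, hand, x, y, z, wx, wy, wz, ...]. A call has 1 to 5 rows; each row is the pose to reach, as a shift and turn from the pose commanded when the call began, along the tool's axes at that moment; what a row does not reach only later rows make up. A row lasts 1/10 s, in which the tool goes at most 50 mm and 8.59 degrees, less where a joint would pass 70% of its speed; a pose out of reach is approached as far as the arm can. A call with a gripper value outside its range is refused whole. The fingers move at their own pace and stop on an object; the grip force is fixed at half the most. Time passes only in rows, so rows that repeat a pose let the fingers close. It gives the time, the measured TCP pose, the force, the opening and the grip force at its end, in the units of the state.
- ctrl.get_obs(): the state, without advancing time (a new reading comes with each control period).
- ctrl.snapshot(name): name is "side" or "top" or "wrist"; returns a dict with "frame" (384x512x3 uint8, red, green, blue), "K" (3x3 intrinsics, pixels), "R" (3x3) and "t" (3): a world point X has camera coordinates R X + t. Camera axes: x right, y down, z forward; pixel columns grow to the right and rows downward; lengths in m; the calibration is good to about 2 mm. A picture is of the moment at which its call begins. There is no depth.
- ctrl.close_job(): hands the job in; it is judged then, once.
Trained networks look in a picture, given as the dict that the camera call returned (one of the last four; its "shot" number tells which), for a name from the list of things; names that differ only in an ending like _2 or _b are one class to them, and where a whole thing is asked for, a point or a joint stands for the part that bears it (a point fixed in the world has none). Each returns a list of dicts, best first, with "p" (0 to 1); they miss things now and then, are a little off and sometimes report something else, mostly with a low value. They report only what shows in the picture. A call takes as long as a camera call. They do not tell look-alikes from the thing itself.
- ctrl.recognise(picture, thing): "location" ([x, y, z] in m, in world coordinates, good to about 4 mm: the middle of the surface that is visible of it).
- ctrl.trace(picture, thing): "pixels" (384x512 bool, what is visible of it).
- ctrl.mark_of(picture, thing): "location" ([x, y, z] in m, in world coordinates, good to about 4 mm: a listed point, or the origin of a listed thing).
The state is a dict: "clock": time; "joint_pos": joint angles; "qvel": joint speeds; "tau": joint torques, N m; "tool_pos": TCP position; "orientation": TCP orientation; "force": force on the tool from outside, world axes, zero at the start; "moment": the same for the moment, N m; "opening": finger opening in m; "gripper_force": force on a finger pad.
Only numpy, scipy, OpenCV 4.12 (cv2) and the standard library are available. Lean on these libraries where they do the work, as an engineer would, in place of code of your own. Each camera call takes 0.05 s, during which the arm holds its last target. There are 200 camera calls.

TASK

Stopper the sample vial in the bench press by pushing with a fingertip. Push the sliding nest by its upright peg fully home against its end stop, so that the vial stands under the ram; then push the hand lever down until the rubber stopper is pressed fully into the vial, and let the lever come all the way back up. Nothing is to be lifted: the nest stays down in its guides, the vial stays upright in the nest, and the loose vials and tweezers beside the press are left where they are.

Things in the scene. Friction and masses are not known exactly. Their poses are not given: they have to be found in the camera images.
- press: Grey bench press, fixed at a varying place and yaw. Origin: on the vertical ram axis at worktop height; its x points away from the operator to the column, y left, z up. Base 22 mm thick, x -58..118, y -68..68 mm; bed (x +-48 mm, same height) runs right to y -200 mm. Column and head: x -27..100, y -32..32 mm, head z 148..244 mm, ram bar rising to z 302 mm.
- stop_face (a point): Middle of the face of the steel end stop across the bed (24 mm above the bed at most), in the press's frame at x 0, y 30, z 35 mm. Two guide rails (x +-31 to +-42 mm, 14 mm high, top at z 36 mm, from y -190 mm) lead the nest along the press's +y to it.
- nest: Aluminium slide, 60 x 165 x 20 mm, 0.5 kg, loose between the rails (1 mm play), its underside on the bed at z 22 mm. Origin: at the underside, on the axis of the vial's bore; axes as the press's; it reaches from y +30 to -135 mm. Starts 50 to 85 mm right (-y) of home; home, its end touches the stop and its origin is on the ram axis. About 5 N slides it.
- nest_peg (a point): Top centre of the dark upright peg on the nest, 120 mm to the right (-y) of the bore: 16 mm diameter, 40 mm tall above the nest's top face (z 42 to 82 mm); its foot is a 24 mm flange, 4 mm high. Push it on its right-hand side.
- vial: Glass sample vial, 23 mm diameter, 50 mm tall, loose in the 14 mm deep bore of the nest. Origin: centre of its underside, z up.
- stopper (a joint): How far the stopper is pressed in, m: 0 to 0.002 at the start (standing 6 to 8 mm proud), 0.008 fully seated, its head flush on the vial's mouth. It goes in against about 22 N at the ram and stays where it is left.
- stopper_top (a point): Centre of the top of the dark rubber stopper (head 17 mm diameter, 5 mm thick).
- ram_foot (a point): Centre of the lower face of the ram's round foot, 20 mm diameter; at z 105 mm at rest, 15 mm above an unseated stopper's height at most.
- lever (a joint): Hand lever, rad: 0 at rest, leaning up 0.62 rad above the horizontal towards the operator; grows as it is pushed down, to 1.24 at most. The ram falls 21 mm per rad, meets the stopper at about 0.7 and seats it at about 1.05. Needs 3 N at the push point at first, about 8 N while the stopper goes in, much more only once seated. A spring returns it to 0.
- lever_pivot (a point): The lever's pivot, in the press's frame at x 30, y 88, z 190 mm, in the middle of the lever's bar; the axis is the press's y, so the bar swings in a vertical plane along the press's x, 50 mm clear to the left of the head.
- lever_push (a point): Point to push: on the centre line of the lever's round steel bar (12 mm diameter), 165 mm from the pivot; a 28 mm black ball ends the bar, 196 mm from the pivot. At rest 134 mm in front of (-x) and 96 mm above the pivot. A fingertip pressing straight down 150 mm in front of the pivot stays on the bar all the way, to about 100 mm below the pivot's height.
- vial_a: Loose capped vial with a black cap, 23 mm diameter, 52 mm tall, standing in front of the bed; leave alone.
- vial_b: Loose capped vial with a white cap, 23 mm diameter, 52 mm tall, standing in front of the bed; leave alone.
- pincers: Loose tweezers, 128 mm long, lying on the worktop in front of the press; leave alone.
Things that resemble listed ones, but are neither listed nor needed, are in the scene too. What is shaped like the vial but blue, green or purple is not meant.

How it is judged (in metres and radians):
On the way, in this order (a step that is already met when the one before it is completed fails the run):
1. the nest is home against the stop, the stopper not yet pressed in (y of nest in the frame of press above -0.003 m and value of joint stopper below 0.004 m), for 0.2 s.
2. the stopper is pressed home by the lever (value of joint stopper above 0.0072 m and value of joint lever above 0.8 rad and y of nest in the frame of press above -0.004 m), for 0.1 s.
At the end, for the whole second after the job is handed in: The stopper is pressed in to within 0.8 mm of fully seated, the lever is back up (within 0.08 rad of rest), the nest is within 4 mm of home and lies in its guides, and the vial stands upright at the bottom of the nest's bore, at rest (value of joint stopper above 0.0072 m and value of joint lever below 0.08 rad and y of nest in the frame of press above -0.004 m and z of nest in the frame of press below 0.025 m and z of vial in the frame of nest below 0.01 m and angle between vial's own z axis and vertical below 0.1 rad and linear speed of vial below 0.02 m/s); the robot touches nothing.
It fails at once if the nest is lifted in its guides by more than 6 mm (z of nest in the frame of press above 0.028 m).
It fails at once if the vial is lifted in its bore by more than 6 mm or tipped (z of vial in the frame of nest above 0.012 m or angle between vial's own z axis and vertical above 0.3 rad).
It fails at once if a vial or the tweezers beside the press is moved by more than 15 mm (distance of any of vial_a, vial_b, pincers from where it was at the start of the episode above 0.015 m).
It also fails if it takes over 58 s, if anything falls off the work surface, if the arm or the gripper's body presses on something with over 40 N, if the wrist force passes 120 N, or if a joint passes its speed limit or range.

## Working session

There is one attempt and no reset: what is moved stays moved. The work goes in short steps, Python scripts to look and compute and a shell command to move; the robot and the scene stay as the last step left them, time stands still between calls to the robot, and variables do not carry over. Pictures are saved under pics/ and viewed, at most 10 in all, crops included, and the job is handed in when it is done.

```bash
mkdir -p pics; ls
cat > h.py <<'E'
import numpy as np, cv2
from plant import ctrl
def save(p,n): cv2.imwrite('pics/'+n,cv2.cvtColor(p['frame'],cv2.COLOR_RGB2BGR))
E
python3 - <<'E'
from h import *
o=ctrl.get_obs();print(o['clock'],o['tool_pos'],o['orientation'],o['force'])
ims=[]
for c in('side','top'):
    p=ctrl.snapshot(c);ims.append(p['frame']);print(c,(-p['R'].T@p['t']).round(3))
    for t in('press','nest','nest_peg','vial','stopper_top','ram_foot','lever_push','lever_pivot','stop_face','vial_a','pincers'):
        print(t,[(round(r['p'],2),np.round(r['location'],3).tolist()) for r in ctrl.mark_of(p,t)[:3]])
    save(p,c+'0.png')
E
```

```text
pics
0.0 [ 0.21855479 -0.63842628  0.40372225] [ 1.79904205e+02 -6.00401431e-03 -1.61109044e+02] [-0.22801603  0.51151201 -0.11127695]
side [ 0.564 -0.612  0.525]
press [(0.92, [0.558, 0.247, -0.0]), (0.61, [0.539, 0.179, 0.092]), (0.51, [0.515, 0.06, 0.082])]
nest [(0.95, [0.54, 0.175, 0.022])]
nest_peg [(0.36, [0.555, 0.276, 0.032])]
vial [(0.75, [0.429, 0.138, -0.001]), (0.72, [0.647, 0.031, 0.003]), (0.67, [0.544, 0.18, 0.028])]
stopper_top [(0.57, [0.383, 0.2, 0.064]), (0.55, [0.648, 0.111, 0.064]), (0.49, [0.72, 0.095, 0.062])]
ram_foot [(0.72, [0.443, 0.28, 0.001]), (0.61, [0.555, 0.246, 0.106]), (0.25, [0.515, 0.062, 0.082])]
lever_push [(0.71, [0.47, 0.354, 0.284])]
lever_pivot []
stop_face [(0.75, [0.557, 0.277, 0.034])]
vial_a [(0.75, [0.429, 0.138, -0.001]), (0.72, [0.647, 0.031, 0.003]), (0.67, [0.544, 0.18, 0.028])]
pincers [(0.62, [0.442, 0.28, -0.001])]
top [0.435 0.172 1.027]
press [(0.69, [0.55, 0.246, 0.001])]
nest [(0.72, [0.543, 0.175, 0.02]), (0.5, [0.552, 0.247, 0.001])]
nest_peg [(0.84, [0.514, 0.059, 0.084])]
vial [(0.65, [0.652, 0.108, -0.002]), (0.6, [0.642, 0.028, -0.002]), (0.59, [0.543, 0.179, 0.029])]
stopper_top [(0.6, [0.644, 0.023, 0.066]), (0.59, [0.538, 0.179, 0.088]), (0.55, [0.383, 0.204, 0.062])]
ram_foot []
lever_push [(0.57, [0.469, 0.354, 0.289])]
lever_pivot [(0.62, [0.596, 0.326, 0.19])]
stop_face [(0.87, [0.562, 0.273, 0.03])]
vial_a [(0.65, [0.652, 0.108, -0.002]), (0.6, [0.642, 0.028, -0.002]), (0.59, [0.543, 0.179, 0.029])]
pincers [(0.44, [0.443, 0.28, 0.001])]
```

View pics/side0.png

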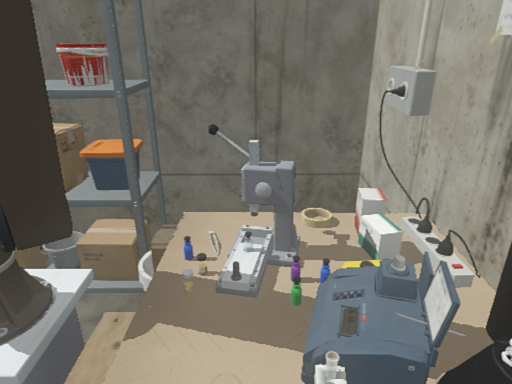

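View pics/top0.png

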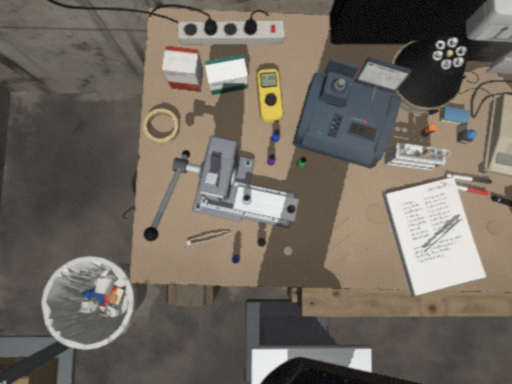

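The side picture shows the press in the middle: the peg at (236,270), the stoppered vial in the nest at (248,240) and the lever ball at (213,129). The top picture shows the peg at about (290,208), the lever bar running from (185,165) to (151,234), and the tweezers at (208,237).

Possible mix-ups, by side-view pixel:
- **Vial:** blue (188,250) and (325,270), purple (296,268), green (296,292), and loose vials a and b at (202,263) and (187,280). The one standing in the nest bore at (248,240) is the target.
- **Peg:** the dark post at (236,270) on the near end of the nest.

```bash
cat >> h.py <<'E'
from scipy.spatial.transform import Rotation as Ro
from scipy.optimize import least_squares
def fit(obs): # obs: list of (press-frame xy, world xy)
    f=lambda q:np.concatenate([q[:2]+Ro.from_euler('z',q[2]).as_matrix()[:2,:2]@a-np.array(b)[:2] for a,b in obs])
    r=least_squares(f,[.556,.247,-.23],loss='soft_l1',f_scale=.004); return r.x,np.abs(r.fun).max()
def go(pos,yaw):
    o=ctrl.get_obs();R=Ro.from_euler('xyz',o['orientation'],degrees=True)
    T=Ro.from_euler('xyz',[180,0,yaw],degrees=True)
    print('shift mm',(R.inv().apply(np.array(pos)-o['tool_pos'])*1e3).round(1),'turn',np.degrees((R.inv()*T).as_rotvec()).round(1))
E
python3 - <<'E'
from h import *
G={'press':(0,0),'stop_face':(0,.03),'ram_foot':(0,0),'lever_push':(-.104,.088),'lever_pivot':(.03,.088)}
obs=[];n=[]
for c in('side','top')*2:
    p=ctrl.snapshot(c)
    for t,g in G.items():
        for r in ctrl.mark_of(p,t)[:2]:
            e=np.array([.556,.247])+Ro.from_euler('z',-.23).as_matrix()[:2,:2]@g
            if np.hypot(*(np.array(r['location'])[:2]-e))<.025: obs.append((np.array(g),r['location']))
    for t in('nest','nest_peg'):
        n.append((t,[np.round(r['location'],3).tolist() for r in ctrl.mark_of(p,t)[:1]]))
q,e=fit(obs);print(q.round(4),np.degrees(q[2]),e,len(obs));print(n)
p=ctrl.snapshot('side');save(p,'x.png')
cv2.imwrite('pics/crop.png',cv2.resize(cv2.imread('pics/x.png')[120:300,170:345],None,fx=3.3,fy=3.3,interpolation=cv2.INTER_CUBIC))
peg=np.array([.514,.0595]);yv=np.array([-np.sin(q[2]),np.cos(q[2])])
t=peg-.05*yv;print(t)
go([*t,.40],-90+np.degrees(q[2]))
E
```

```text
[ 0.5528  0.2458 -0.2136] -12.238479932093497 0.005269975169826968 14
[('nest', [[0.539, 0.178, 0.024]]), ('nest_peg', [[0.518, 0.062, 0.081]]), ('nest', [[0.543, 0.173, 0.02]]), ('nest_peg', [[0.515, 0.06, 0.085]]), ('nest', [[0.54, 0.178, 0.019]]), ('nest_peg', [[0.517, 0.061, 0.082]]), ('nest', [[0.544, 0.174, 0.021]]), ('nest_peg', [[0.516, 0.057, 0.082]])]
[0.50340094 0.01063631]
shift mm [-479.7  522.     4.7] turn [ -0.    0.  -58.9]
```

View pics/crop.png

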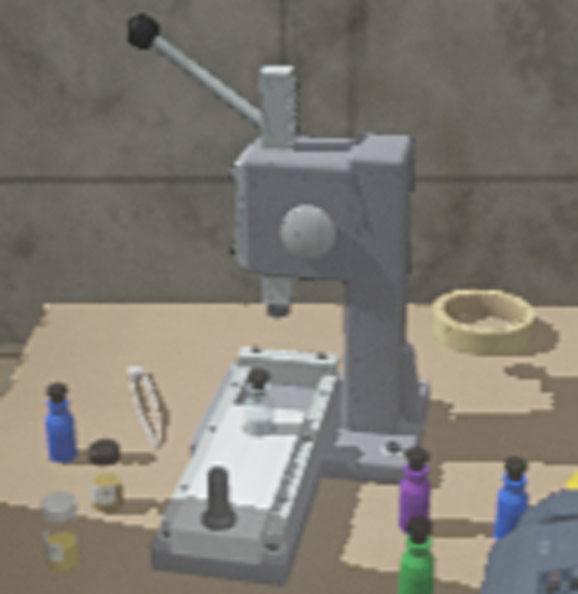

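The crop shows the dark peg at (218,500), the vial in its bore at (258,400) under its dark stopper, and a free path. I'm moving over with the hand shut.

```bash
python3 -m inch '[1,-32,35,0,0,0,0, 1,-64,70,0,0,0,0, 1,-97,105,0,0,0,0, 1,-130,141,0,0,0,0, 1,-162,177,0,0,0,0]' && python3 -m inch '[1,-32,35,0,0,0,0, 1,-64,70,0,0,0,0, 1,-97,105,0,0,0,0, 1,-130,141,0,0,0,0, 1,-162,177,0,0,0,0]'
python3 - <<'E'
from h import *
go([.505,.012,.38],-102.5)
E
```

```text
clock: 3.35
tool_pos: [0.3149, -0.417, 0.4048]
orientation: [-180.0, 0.0, -161.1]
force: [1.1, -0.4, 0.6]
opening: 0.0534
gripper_force: 0.0
clock: 3.85
tool_pos: [0.4107, -0.1969, 0.4052]
orientation: [-180.0, 0.1, -161.1]
force: [1.7, -0.5, 0.3]
opening: 0.0132
gripper_force: 0.0
shift mm [-156.8  167.1   25.2] turn [ -0.1   0.  -58.6]
```

```bash
python3 -m inch '[1,-32,34,5,0,0,-8, 1,-64,68,10,0,0,-16, 1,-97,102,15,0,0,-24, 1,-128,136,20,0,0,-32, 1,-157,167,25,0,0,-40]' && python3 -m inch '[1,0,0,0,0,0,-8.5, 1,0,0,0,0,0,-17, 1,0,0,0,0,0,-18.6, 1,0,0,0,0,0,-18.6]'
python3 - <<'E'
from h import *
o=ctrl.get_obs();print(o['tool_pos'],o['orientation'],o['force'])
for c in('side','top'):
  p=ctrl.snapshot(c);
  for t in('nest_peg','nest'): print([np.round(r['location'],3).tolist() for r in ctrl.mark_of(p,t)[:1]])
go([.505,.012,.24],-102.5)
E
```

```text
clock: 4.35
tool_pos: [0.5054, 0.0122, 0.3799]
orientation: [-180.0, 0.0, -120.7]
force: [2.0, -0.6, -0.4]
opening: 0.0006
gripper_force: 0.0
clock: 4.75
tool_pos: [0.5049, 0.01, 0.3797]
orientation: [-180.0, 0.0, -102.7]
force: [0.1, -0.5, -0.1]
opening: 0.0008
gripper_force: 0.0
[0.5048599  0.0100216  0.37974988] [-1.79991751e+02  7.86655453e-03 -1.02664413e+02] [ 0.05759259 -0.53739234 -0.12989272]
[[0.518, 0.057, 0.084]]
[[0.543, 0.18, 0.023]]
[]
[[0.542, 0.173, 0.025]]
shift mm [ -2.1   0.4 139.8] turn [-0.   0.  -0.1]
```

```bash
python3 -m inch '[1,0,0,48,0,0,0, 1,0,0,96,0,0,0, 1,0,0,130,0,0,0, 1,0,0,143,0,0,0, 1,0,0,143,0,0,0]' && python3 -m inch '[1,-5,0,0,0,0,0, 1,-10,0,0,0,0,0, 1,-15,0,0,0,0,0, 1,-20,0,0,0,0,0, 1,-25,0,0,0,0,0]'
python3 - <<'E'
from h import *
p=ctrl.snapshot('side');save(p,'s2.png')
cv2.imwrite('pics/crop2.png',cv2.resize(cv2.imread('pics/s2.png')[150:310,170:345],None,fx=3.3,fy=3.3,interpolation=cv2.INTER_CUBIC))
E
```

```text
clock: 5.55
tool_pos: [0.5042, 0.0097, 0.2345]
orientation: [179.8, -0.1, -102.6]
force: [-0.2, -0.4, -0.2]
opening: 0.0004
gripper_force: 0.0
clock: 6.05
tool_pos: [0.5105, 0.0351, 0.2372]
orientation: [-180.0, 0.0, -102.5]
force: [-0.5, 0.1, 0.3]
opening: 0.0006
gripper_force: 0.0
```

View pics/crop2.png

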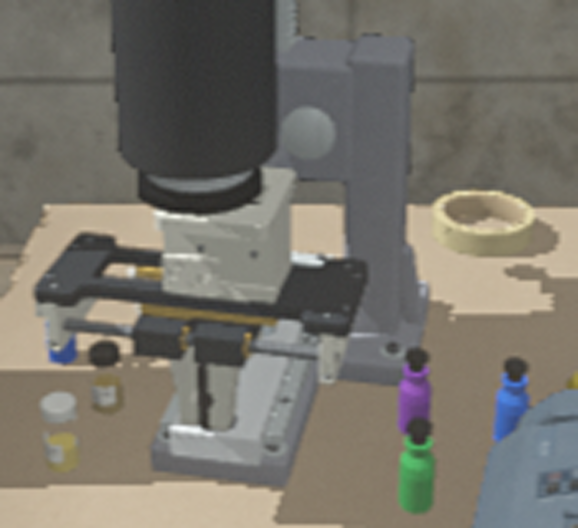

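The crop shows the shut fingers directly behind the peg at (215,420), clear of the vials. Pushing now.

```bash
python3 -m inch '[1,-3,0,0,0,0,0, 1,-7,0,0,0,0,0, 1,-11,0,0,0,0,0, 1,-15,0,0,0,0,0, 1,-19,0,0,0,0,0]' && python3 -m inch '[1,-4,0,0,0,0,0, 1,-8,0,0,0,0,0, 1,-12,0,0,0,0,0, 1,-16,0,0,0,0,0, 1,-20,0,0,0,0,0]' && python3 -m inch '[1,-4,0,0,0,0,0, 1,-8,0,0,0,0,0, 1,-12,0,0,0,0,0, 1,-16,0,0,0,0,0, 1,-20,0,0,0,0,0]'
```

```text
clock: 6.6
tool_pos: [0.5143, 0.0529, 0.2366]
orientation: [180.0, -0.0, -102.5]
force: [-0.0, -4.2, 3.2]
opening: 0.0007
gripper_force: 1.9
clock: 7.1
tool_pos: [0.5188, 0.0729, 0.2366]
orientation: [180.0, -0.0, -102.5]
force: [0.7, -3.5, 2.0]
opening: 0.0004
gripper_force: 1.7
clock: 7.6
tool_pos: [0.5231, 0.0924, 0.2366]
orientation: [180.0, -0.0, -102.5]
force: [-0.4, -3.6, 0.9]
opening: 0.0005
gripper_force: 1.7
```

```bash
python3 -m inch '[1,-3,0,0,0,0,0, 1,-6,0,0,0,0,0, 1,-9,0,0,0,0,0, 1,-12,0,0,0,0,0, 1,-14,0,0,0,0,0]' && python3 -m inch '[1,-1,0,0,0,0,0, 1,-2,0,0,0,0,0, 1,-3,0,0,0,0,0]'
```

```text
clock: 8.1
tool_pos: [0.526, 0.1059, 0.2366]
orientation: [180.0, -0.0, -102.5]
force: [-2.7, -4.3, 1.4]
opening: 0.0003
gripper_force: 2.3
clock: 8.4
tool_pos: [0.5266, 0.1086, 0.2366]
orientation: [180.0, -0.0, -102.5]
force: [-2.4, -4.6, 2.5]
opening: 0.0002
gripper_force: 2.3
```

```bash
python3 -m inch '[1,-1,0,0,0,0,0, 1,-2,0,0,0,0,0, 1,-3,0,0,0,0,0]' && python3 -m inch '[1,-1,0,0,0,0,0, 1,-2,0,0,0,0,0, 1,-3,0,0,0,0,0]'; python3 -m inch '[1,-1,0,0,0,0,0, 1,-2,0,0,0,0,0]'
```

```text
clock: 8.7
tool_pos: [0.5271, 0.1111, 0.2366]
orientation: [179.9, -0.1, -102.5]
force: [-1.3, -11.7, 3.3]
opening: 0.0002
gripper_force: 4.9
clock: 9.0
tool_pos: [0.5271, 0.1121, 0.2366]
orientation: [179.8, -0.3, -102.5]
force: [-2.8, -21.5, 9.2]
opening: 0.0003
gripper_force: 9.7
clock: 9.2
tool_pos: [0.527, 0.1128, 0.2366]
orientation: [179.8, -0.5, -102.5]
force: [-2.5, -29.1, 12.3]
opening: 0.0005
gripper_force: 13.0
```

The force has risen steeply at the predicted place, so the nest is home. Next I back off, rise and measure.

```bash
python3 -m inch '[1,4,0,0,0,0,0, 1,9,0,0,0,0,0, 1,20,0,0,0,0,0, 1,35,0,0,0,0,0, 1,45,0,0,0,0,0]' && python3 -m inch '[1,0,0,-45,0,0,0, 1,0,0,-93,0,0,0, 1,0,0,-141,0,0,0, 1,0,0,-189,0,0,0, 1,0,0,-237,0,0,0]'
python3 - <<'E'
from h import *
G={'stop_face':(0,.03),'ram_foot':(0,0),'lever_push':(-.104,.088),'lever_pivot':(.03,.088),'nest':(0,0),'nest_peg':(0,-.12)}
obs=[]
for c in('side','top')*2:
    p=ctrl.snapshot(c)
    for t,g in G.items():
        for r in ctrl.mark_of(p,t)[:2]:
            e=np.array([.553,.246])+Ro.from_euler('z',-.218).as_matrix()[:2,:2]@g
            if np.hypot(*(np.array(r['location'])[:2]-e))<.025: obs.append((np.array(g),r['location'])); print(t,np.round(r['location'],3))
q,e=fit(obs);print(q,e)
save(ctrl.snapshot('side'),'s3.png')
cv2.imwrite('pics/crop3.png',cv2.resize(cv2.imread('pics/s3.png')[120:300,170:345],None,fx=3.3,fy=3.3,interpolation=cv2.INTER_CUBIC))
t=q[:2]+Ro.from_euler('z',q[2]).as_matrix()[:2,:2]@np.array([-.12,.088]);print(t,ctrl.get_obs()['joint_pos'])
go([*t,.51],np.degrees(q[2]))
E
```

```text
clock: 9.7
tool_pos: [0.5185, 0.0716, 0.2367]
orientation: [-180.0, 0.0, -102.5]
force: [-0.1, -0.2, -0.2]
opening: 0.0005
gripper_force: 0.0
clock: 10.2
tool_pos: [0.5182, 0.0717, 0.476]
orientation: [-180.0, 0.1, -102.5]
force: [1.7, 0.9, -0.7]
opening: -0.0001
gripper_force: 0.0
stop_face [0.557 0.279 0.038]
ram_foot [0.553 0.242 0.108]
nest [0.552 0.246 0.025]
nest [0.552 0.247 0.092]
nest_peg [0.53  0.129 0.082]
stop_face [0.557 0.276 0.034]
ram_foot [0.553 0.244 0.108]
nest [0.553 0.248 0.021]
nest_peg [0.529 0.128 0.083]
lever_pivot [0.599 0.324 0.19 ]
[ 0.5523989   0.24587747 -0.19305122] 0.003477470204130917
[0.45151127 0.35526525] [ 2.94410930e+01  3.91976026e+00 -1.17724172e+01  4.70738022e-04
 -7.43070028e+01 -4.19442920e+01]
shift mm [-261.4  126.9  -36.3] turn [ -0.   -0.  -91.4]
```

View pics/crop3.png

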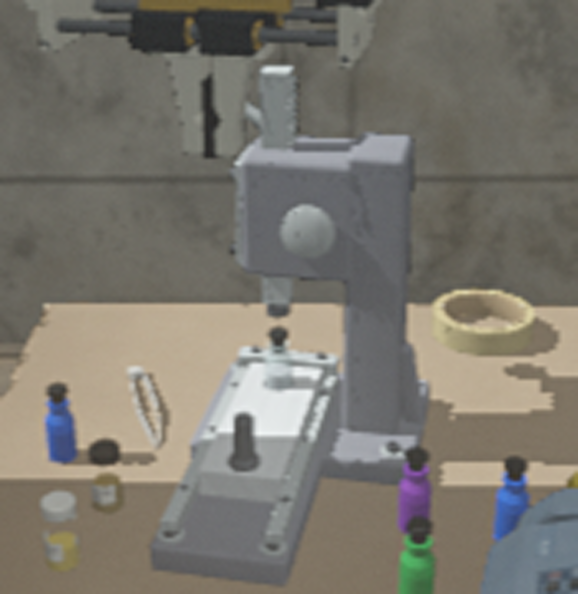

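The nest is home and the vial at (278,355) stands under the ram, with the stopper still proud. Next I go to above the lever bar and turn the hand square to it.

```bash
python3 -m inch '[1,-40,17,-20,0,0,-8, 1,-84,36,-30,0,0,-16, 1,-128,55,-44,0,0,-24, 1,-172,74,-44,0,0,-32, 1,-216,93,-44,0,0,-40]'
python3 - <<'E'
from h import *
go([.464,.355,.52],-12)
E
```

```text
clock: 12.15
tool_pos: [0.474, 0.3053, 0.5185]
orientation: [-179.9, 0.0, -62.2]
force: [1.4, 0.2, 0.4]
opening: 0.0005
gripper_force: 0.0
shift mm [-48.6 -14.3  -1.4] turn [ -0.1  -0.  -50.2]
```

```bash
python3 -m inch '[1,-16,-5,0,0,0,-8, 1,-32,-10,0,0,0,-16, 1,-48,-14,0,0,0,-24, 1,-48,-14,0,0,0,-32, 1,-48,-14,0,0,0,-40]' && python3 -m inch '[1,0,0,0,0,0,-8, 1,0,0,0,0,0,-10, 1,0,0,0,0,0,-10]'
python3 - <<'E'
from h import *
o=ctrl.get_obs();print(o['joint_pos'])
go([.464,.355,.5],-12)
ims=[]
for c in('top','side'):
    p=ctrl.snapshot(c)
    for t in('lever_push','lever_pivot'): print(c,t,[np.round(r['location'],3).tolist() for r in ctrl.mark_of(p,t)[:1]])
    tip=np.r_[o['tool_pos'][:2],o['tool_pos'][2]-.178];u=p['K']@(p['R']@tip+p['t']);u=u[:2]/u[2];print('tip px',u)
    a,b=np.clip((u-55).astype(int),0,None);ims.append(cv2.resize(p['frame'][b:b+110,a:a+110],(396,396),interpolation=cv2.INTER_CUBIC))
cv2.imwrite('pics/l.png',cv2.cvtColor(np.hstack(ims),cv2.COLOR_RGB2BGR))
E
```

```text
clock: 12.65
tool_pos: [0.4648, 0.3534, 0.5173]
orientation: [180.0, 0.0, -22.1]
force: [0.4, -0.3, -0.3]
opening: 0.0001
gripper_force: 0.0
clock: 12.95
tool_pos: [0.465, 0.3527, 0.5176]
orientation: [180.0, 0.0, -12.5]
force: [-0.3, -0.3, -0.7]
opening: 0.0007
gripper_force: 0.0
[ 5.63648356e+01  8.97402056e+00 -4.01735858e-01  3.74042507e-04
 -8.06329420e+01  2.11547368e+01]
shift mm [-1.5 -2.  17.6] turn [ 0.   0.  -0.5]
top lever_push []
top lever_pivot [[0.599, 0.327, 0.191]]
tip px [148.57862646 221.90410977]
side lever_push []
side lever_pivot []
tip px [219.77052519 116.01727593]
```

View pics/l.png

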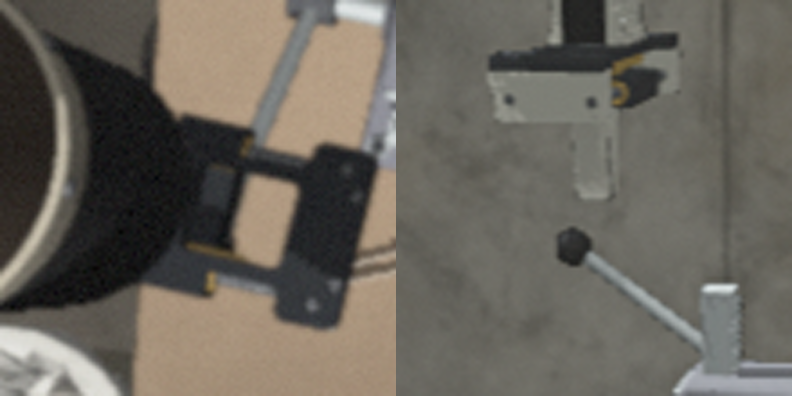

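The left half shows the hand square across the lever bar. The right half shows the fingertip at (595,195) almost over the ball at (572,246), so I shift 9 mm towards the pivot and then press down.

```bash
python3 -m inch '[1,9,-2,0,0,0,0, 1,9,-2,10,0,0,0, 1,9,-2,20,0,0,0, 1,9,-2,30,0,0,0, 1,9,-2,36,0,0,0]' && python3 -m inch '[1,0,0,10,0,0,0, 1,0,0,20,0,0,0, 1,0,0,30,0,0,0, 1,0,0,40,0,0,0, 1,0,0,50,0,0,0]'
python3 - <<'E'
from h import *
p=ctrl.snapshot('side')
cv2.imwrite('pics/l2.png',cv2.cvtColor(cv2.resize(p['frame'][60:280,150:340],None,fx=2.7,fy=2.7,interpolation=cv2.INTER_CUBIC),cv2.COLOR_RGB2BGR))
E
```

```text
clock: 13.75
tool_pos: [0.474, 0.3525, 0.4799]
orientation: [179.9, 0.1, -12.5]
force: [-0.3, -0.3, 0.4]
opening: -0.0001
gripper_force: 0.0
clock: 14.25
tool_pos: [0.4742, 0.3526, 0.4311]
orientation: [-180.0, -0.0, -12.5]
force: [-1.3, 1.3, 4.6]
opening: 0.0006
gripper_force: 1.9
```

View pics/l2.png

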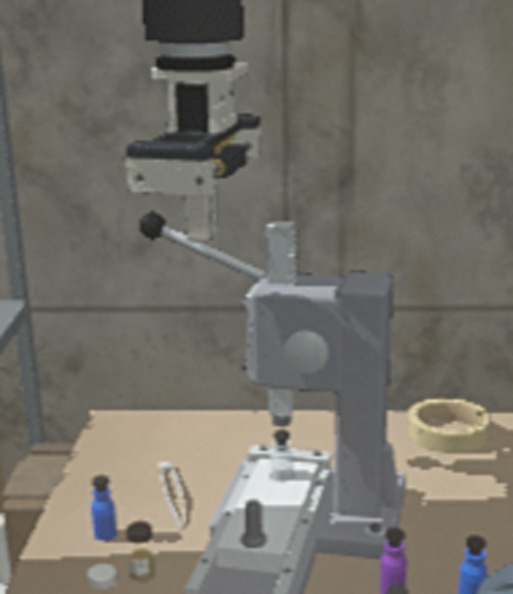

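The fingertip at (200,235) is pressing on the bar and the ram is coming down towards the stopper at (282,437). I keep pressing.

```bash
python3 -m inch '[1,0,0,10,0,0,0, 1,0,0,20,0,0,0, 1,0,0,30,0,0,0, 1,0,0,40,0,0,0, 1,0,0,50,0,0,0]' && python3 -m inch '[1,0,0,6,0,0,0, 1,0,0,12,0,0,0, 1,0,0,18,0,0,0, 1,0,0,24,0,0,0, 1,0,0,30,0,0,0]' && python3 -m inch '[1,0,0,4,0,0,0, 1,0,0,8,0,0,0, 1,0,0,12,0,0,0, 1,0,0,16,0,0,0, 1,0,0,20,0,0,0]'
```

```text
clock: 14.8
tool_pos: [0.4739, 0.3527, 0.3814]
orientation: [-180.0, 0.0, -12.5]
force: [-4.8, -0.2, 5.2]
opening: 0.0007
gripper_force: 2.7
clock: 15.3
tool_pos: [0.4744, 0.3526, 0.3523]
orientation: [-180.0, -0.1, -12.5]
force: [-1.4, -2.2, 10.0]
opening: 0.0005
gripper_force: 4.9
clock: 15.8
tool_pos: [0.4757, 0.3526, 0.3336]
orientation: [-179.9, -0.2, -12.5]
force: [3.0, -4.1, 11.6]
opening: 0.0004
gripper_force: 4.8
```

```bash
python3 -m inch '[1,0,0,4,0,0,0, 1,0,0,8,0,0,0, 1,0,0,11,0,0,0, 1,0,0,13,0,0,0]' && python3 -m inch '[1,0,0,2,0,0,0, 1,0,0,4,0,0,0]'
```

```text
clock: 16.2
tool_pos: [0.4758, 0.3532, 0.3208]
orientation: [-179.8, -0.2, -12.4]
force: [3.8, -1.0, 11.4]
opening: 0.0004
gripper_force: 4.6
clock: 16.4
tool_pos: [0.4759, 0.3533, 0.317]
orientation: [-179.8, -0.3, -12.4]
force: [3.4, -0.9, 14.3]
opening: 0.0006
gripper_force: 5.7
```

```bash
python3 -m inch '[1,0,0,2,0,0,0, 1,0,0,4,0,0,0]' && python3 -m inch '[1,0,0,2,0,0,0, 1,0,0,4,0,0,0]'
```

```text
clock: 16.6
tool_pos: [0.4764, 0.3533, 0.3142]
orientation: [-179.7, -0.4, -12.4]
force: [2.2, -2.3, 19.8]
opening: 0.0003
gripper_force: 8.2
clock: 16.8
tool_pos: [0.4769, 0.3534, 0.3114]
orientation: [-179.7, -0.4, -12.4]
force: [4.8, -5.0, 27.2]
opening: 0.0002
gripper_force: 10.7
```

```bash
python3 -m inch '[1,0,0,2,0,0,0, 1,0,0,4,0,0,0, 1,0,0,4,0,0,0, 1,0,0,4,0,0,0]' && python3 -m inch '[1,0,0,-8,0,0,0, 1,0,0,-18,0,0,0, 1,0,0,-28,0,0,0, 1,0,0,-38,0,0,0, 1,0,0,-48,0,0,0]' && python3 -m inch '[1,0,0,-10,0,0,0, 1,0,0,-20,0,0,0, 1,0,0,-30,0,0,0, 1,0,0,-40,0,0,0, 1,0,0,-50,0,0,0]' && python3 -m inch '[1,0,0,-10,0,0,0, 1,0,0,-20,0,0,0, 1,0,0,-30,0,0,0, 1,0,0,-40,0,0,0, 1,0,0,-50,0,0,0]' && python3 -m inch '[1,0,0,-10,0,0,0, 1,0,0,-20,0,0,0, 1,0,0,-30,0,0,0, 1,0,0,-40,0,0,0, 1,0,0,-60,0,0,0]'
```

```text
clock: 17.2
tool_pos: [0.4773, 0.3535, 0.3086]
orientation: [-179.6, -0.5, -12.4]
force: [3.0, -6.8, 30.5]
opening: 0.0005
gripper_force: 12.4
clock: 17.7
tool_pos: [0.474, 0.3524, 0.3509]
orientation: [179.9, 0.0, -12.5]
force: [-3.5, 1.5, 2.4]
opening: 0.0001
gripper_force: 1.6
clock: 18.2
tool_pos: [0.4747, 0.3526, 0.4017]
orientation: [-180.0, -0.1, -12.5]
force: [2.0, -0.6, 2.0]
opening: 0.0005
gripper_force: 0.9
clock: 18.7
tool_pos: [0.4742, 0.3526, 0.4513]
orientation: [180.0, 0.0, -12.5]
force: [1.5, -0.2, 1.1]
opening: 0.0005
gripper_force: 0.5
clock: 19.2
tool_pos: [0.4739, 0.3526, 0.5101]
orientation: [179.9, 0.1, -12.5]
force: [-0.2, 0.6, -0.8]
opening: 0.0003
gripper_force: 0.0
```

Run:
```python
from h import *
p=ctrl.snapshot('side')
for t in('nest','stopper_top','ram_foot','lever_push','vial','stop_face'): print(t,[(round(r['p'],2),np.round(r['location'],3).tolist()) for r in ctrl.mark_of(p,t)])
a=cv2.resize(p['frame'][60:280,150:340],(512,593),interpolation=cv2.INTER_CUBIC)
b=cv2.resize(p['frame'][195:265,230:280],None,fx=5.6,fy=5.6,interpolation=cv2.INTER_CUBIC)
b=cv2.copyMakeBorder(b,0,593-b.shape[0],0,0,0)
cv2.imwrite('pics/l3.png',cv2.cvtColor(np.hstack([a,b]),cv2.COLOR_RGB2BGR))
```

```text
nest [(0.97, [0.553, 0.247, 0.022]), (0.62, [0.555, 0.244, 0.104])]
stopper_top [(0.55, [0.72, 0.095, 0.064]), (0.53, [0.649, 0.11, 0.065]), (0.51, [0.645, 0.03, 0.063]), (0.47, [0.383, 0.197, 0.062]), (0.42, [0.552, 0.248, 0.086])]
ram_foot [(0.77, [0.556, 0.245, 0.107])]
lever_push [(0.65, [0.468, 0.356, 0.288])]
vial [(0.68, [0.405, 0.07, -0.0]), (0.66, [0.556, 0.249, 0.026]), (0.63, [0.38, 0.201, 0.003]), (0.54, [0.65, 0.11, -0.0]), (0.53, [0.432, 0.134, -0.002]), (0.52, [0.644, 0.033, 0.004]), (0.45, [0.717, 0.096, -0.004])]
stop_face [(0.57, [0.559, 0.276, 0.036]), (0.48, [0.405, 0.07, -0.001])]
```

View pics/l3.png

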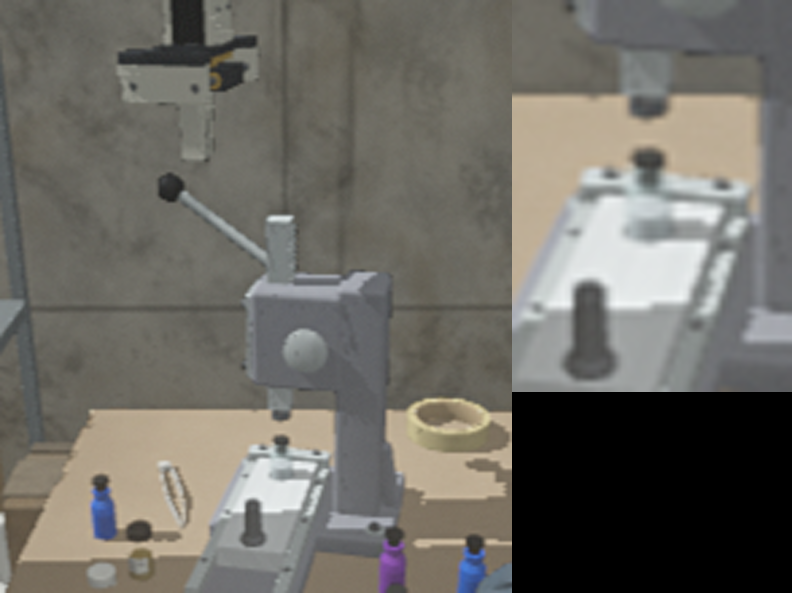

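The lever is back up and the ram has risen (foot at z 0.107). The stopper now sits low on the vial, with its top at about (648,158). The force went from a plateau of about 11 N to 30 N at the expected seating height, so the stopper is seated. The hand is clear, so I'm handing in.

```bash
python3 -m inch '[1,0,0,-15,0,0,0, 1,0,0,-15,0,0,0, 1,0,0,-15,0,0,0]' && python3 -c "
from plant import ctrl;print(ctrl.close_job())"
```

```text
clock: 19.85
tool_pos: [0.4742, 0.3527, 0.5252]
orientation: [-180.0, 0.0, -12.5]
force: [-0.2, 0.1, -0.6]
opening: 0.0007
gripper_force: 0.0
the job is handed in; nothing more can be done
None
```

I handed in the job at about 20 s: the nest is home against its stop, the stopper is pressed in (push force rose from about 11 N to 30 N at the expected seating height), the lever is back up and the arm is clear; the hand-in gave no verdict.

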